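Lock a swing-out laptop tray with a ball-lock pin

ROBOT

A 7-joint arm with a two-finger parallel gripper is mounted at the origin on the work surface. World frame = base frame: x ahead of the robot, y to its left, z up, the work surface at z = 0. Lengths are in m, angles in rad, forces in N, time in s.
With the tool pointing down it reaches from about 0.425 to 0.925 m from the base axis. Payload 6.8 kg.
Tool frame: the origin (TCP) lies at the very end of the fingers, on their centre line; the grasp point (between the pads) lies 19 mm behind it; z points along the fingers, y is the line along which they close (so a half turn about z gives the same grasp; the last joint's range is limited). The gripper opens to 85 mm and grips with 20 to 120 N. Pads are 22 mm wide; open, the fingers measure 114 mm over their backs; the gripper's body (76 mm by 85 mm) begins 54 mm behind the grasp point. The pads swing forward as they close: fully open they stand 13 mm farther back than shut.
Start: joints at [-1.364, 0.477, 0.022, 1.555, -0.011, 1.109, -0.083], TCP at [0.209, 0.642, 0.231] pointing down, gripper open.
Joint ranges: [-2.96, 2.96], [-0.34, 2.1], [-1.41, 1.46], [0.24, 2.44], [-1.37, 4.51], [0.17, 1.92], [-2.96, 2.96]. Speed limits (rad/s): [2.39, 2.39, 3.14, 3.14, 3.14, 3.14, 3.14].

INTERFACE

Orientations are given as a rotation vector (axis times angle).
In Python, from rig import manip, effector, inverse_kinematics, optics, status gives the robot as it stands. Calls block until the motion is done:
- manip.move_pose(position, orientation): joint-space move of the TCP to a pose.
- manip.movel(position, ori=None, velocity=0.15): straight line of the TCP; ori=None keeps the orientation; velocity is the mean speed in m/s.
- manip.movej(angles): joint-space move.
- effector.let_go() and effector.close_gripper(): open the fingers fully, or close them until they stop; the grip force is fixed at half the most.
- manip.dwell(seconds).
- inverse_kinematics(position, orientation): joint angles nearest the present ones, or None.
- optics.camera(name): name is "side" or "top" or "wrist"; returns the picture (480x640x3 uint8, red, green, blue); there is no depth.
- optics.camera_info(name): a dict with "mtx" (3x3 intrinsics, pixels), "xyz" and "rotation" of the camera in the world. Camera axes: x right, y down, z forward; pixel columns grow to the right and rows downward; lengths in m; the calibration is good to about 2 mm. A picture is of the moment at which its call begins: read the wrist's pose just before it. camera_info takes no time and is no camera call; for the wrist camera it gives the pose at the moment of the call.
A pose or a line that the arm cannot do raises manip.IKError and nothing moves.
- manip.sign_off(): hands the job in; it is judged then, once.
Readings, each from a call of its own:
- status.get_t(): time.
- status.get_qpos(): joint angles.
- status.get_joint_velocities(): joint speeds.
- status.get_effort(): joint torques, N m.
- status.get_tcp_pos(): TCP position.
- status.get_ee_rot(): TCP orientation.
- status.get_wrist_force(): force on the tool from outside, world axes, zero at the start.
- status.get_torque(): the same for the moment, N m.
- status.get_width(): finger opening in m.
- status.get_gripper_force(): force on a finger pad.
Only numpy, scipy, OpenCV 4.12 (cv2) and the standard library are available. Lean on these libraries where they do the work, as an engineer would, in place of code of your own. Each camera call takes 0.05 s, during which the arm holds its last target. There are 200 camera calls.

TASK

Swing the laptop tray's arm into its fork by its blue handle until the holes line up, then take the ball-lock pin from the wooden block, keep both of its yellow side buttons squeezed while you slide it down through the lined-up holes of fork and arm and on down, pressing the fork's springy washer fully flat, and let go there so that the balls spring out and lock it. Push gently, never force the pin, and leave the mug, cup and book where they are.

Things in the scene. Friction and masses are not known exactly. Their poses are not given: they have to be found in the camera images.
- foot: Fixed tray stand: grey foot plate 200 x 130 x 12 mm; origin on the desk under the vertical pivot, z up. The fork stands 100 mm from the pivot on the -x side; the laptop tray (220 x 270 mm, up to 100 mm above the desk) swings on the +x side. The whole head (fork, arm, tray) is set on its post at a height that is NOT measured, 0 to 18 mm up, so the pin's seat must be felt.
- fork_axis (a point): Point on the desk straight below the fork's vertical hole, axes as the foot's. Fork: two level lugs 36 (x) by 44 mm (y), 8 mm thick, 13.4 mm holes, 10 mm gap for the 8 mm thick arm. On it a black square sprung washer, 34 mm wide, top 74 to 92 mm above the desk (not measured); it sinks 4 mm (3.5 N rising to 6 N), then is solid. Fork closed on its +y side; the arm enters from -y.
- tray_arm (a joint): Arm angle about the pivot (rad, counter-clockwise seen from above). 0: its 13.4 mm hole is in line with the fork's; positive: swung out to the foot's -y side. Stays where left (stiff, about 1.5 N at the handle); stop at -0.018 (hole 2 mm past); the pin's nose draws it in by up to 3 mm. At angle 0 it points along the foot's -x. Blue upright round handle: see pivot.
- pivot (a point): Point on the desk under the arm's pivot, axes as the foot's (they do not turn with the arm). From here the arm (28 mm wide) runs at its angle towards the fork, and 170 mm out it carries the blue upright round handle, 20 mm thick and 50 mm tall, with nothing beside it. The handle's lower end is 57 to 75 mm above the desk and its top 107 to 125 mm (height not measured).
- pin_grip (a point): Centre of the pin's black grip (22 x 22 x 44 mm), 28 mm above the shoulder's underside; z up along the pin, y from button to button. Shoulder disc 31 mm wide, 6 mm thick; below it a 12 mm steel shank 48 mm long, the last 10 mm tapering to 5 mm. About 160 g. Squeeze at the grip's middle across the buttons; seat it by pressing down with 10 to 15 N. Balls: 34.5 mm below the shoulder.
- button_a (a joint): Yellow button (10 mm wide, 30 mm tall) on the grip's +y face, standing 3 mm proud (28 mm over both). Travel in m: 0 out, its ball 2.5 mm proud of the shank, so locked; 0.003 flush (about 6 N), ball drawn in so the shank passes. Inside a hole a ball cannot come out. Washer pressed flat: balls clear the lower lug by 2 mm; on release the washer lifts the pin these 2 mm onto its balls.
- button_b (a joint): The same for the yellow button and ball on the -y side of the pin.
- holder: Wooden block 80 x 80 x 52 mm, fixed to the desk, origin at the centre of its underside, z up; the pin starts upright in its 23 mm wide through hole, shoulder on the block's top, at any yaw.
- mug: White mug, 76 mm wide, 85 mm tall, origin at the centre of its underside; bystander.
- clip_cup: Clear cup, 72 mm wide, 75 mm tall, origin at the centre of its underside; bystander.
- book: Yellow book 150 x 210 x 26 mm, origin at the centre of its underside; bystander.
Not all that is in view belongs to the job. There is more than one size of the part that bears pin_grip; the job needs the middle-sized.

How it is judged:
By the outcome, as a careful person would: the job done as asked, in the order asked, and still so for the second after the job is handed in, with the robot touching nothing.
It also fails if it takes over 64 s, if anything falls off the work surface, if the arm or the gripper's body presses on something with over 40 N, if the wrist force passes 120 N, or if a joint passes its speed limit or range.

## Working session

There is one attempt and no reset: what is moved stays moved. The work goes in short steps, each a Python script; the robot and the scene stay as the last script left them, time stands still between calls to the robot, and variables do not carry over. Pictures are saved under pics/ and viewed, at most 10 in all, crops included, and the job is handed in when it is done.

```bash
ls; mkdir -p pics; python3 - <<'E'
from rig import manip, effector, inverse_kinematics, optics, status
import cv2,numpy as np
for n in ("top","side"):
    im=optics.camera(n); cv2.imwrite(f"pics/{n}0.png",im[:,:,::-1]); i=optics.camera_info(n); print(n,i)
print(status.get_t(),status.get_ee_rot(),status.get_wrist_force())
E
```

```text
pics
top {'mtx': array([[465.15300058,   0.        , 325.77065256],
       [  0.        , 465.15300058, 231.67735465],
       [  0.        ,   0.        ,   1.        ]]), 'xyz': array([0.41269271, 0.0671021 , 1.34545397]), 'rotation': array([-2.18503724,  2.14524538, -0.12602898])}
side {'mtx': array([[614.95517115,   0.        , 324.58151067],
       [  0.        , 614.95517115, 235.68243179],
       [  0.        ,   0.        ,   1.        ]]), 'xyz': array([-0.22055861, -0.7690865 ,  0.79150869]), 'rotation': array([-2.01610696,  0.75717632, -0.42480246])}
0.1 [-4.92447479e-01 -3.10262032e+00  2.65976076e-03] [0.09467911 0.76821672 0.14622397]
```

View pics/top0.png

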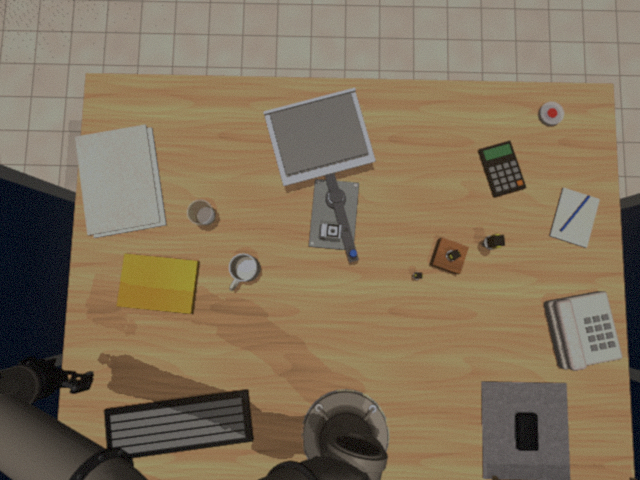

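View pics/side0.png

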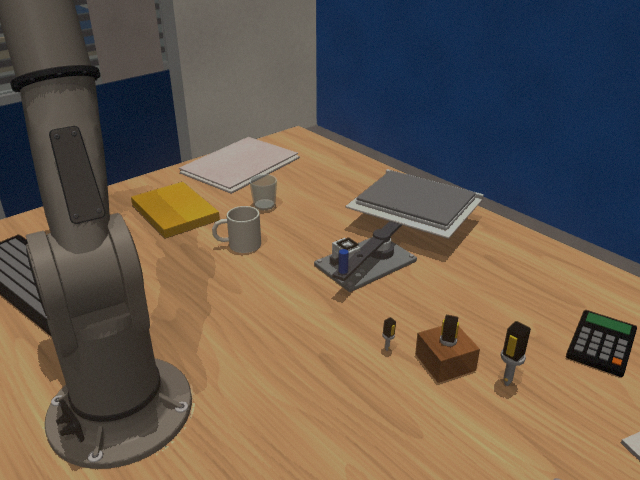

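The side and top views show three pins: small (top 417,275; side 389,333), one in the wooden block (top 452,256; side 450,330), and large (top 493,242; side 515,345). The middle-sized one is the one in the block. The handle is at top (353,254), fork/washer at (330,231), pivot at (336,198), and the mug (243,268) is clear of the swing. I'll check the pin with a close crop from the wrist camera.

```bash
cat > h.py <<'E'
from rig import manip, effector, inverse_kinematics, optics, status
import cv2,numpy as np
from scipy.spatial.transform import Rotation as R
def ray(i,px):
    d=np.linalg.inv(i["mtx"])@[px[0],px[1],1]
    return np.array(i["xyz"]),R.from_rotvec(i["rotation"]).apply(d)
def onplane(i,px,z):
    o,d=ray(i,px); return o+d*(z-o[2])/d[2]
def tri(i1,p1,i2,p2):
    A=np.zeros((3,3));b=np.zeros(3)
    L=[ray(i1,p1),ray(i2,p2)]
    for o,d in L:
        d=d/np.linalg.norm(d);P=np.eye(3)-np.outer(d,d);A+=P;b+=P@o
    x=np.linalg.solve(A,b)
    return x,[np.linalg.norm(np.cross(x-o,d/np.linalg.norm(d))) for o,d in L]
def down(yaw):  # tool z down, tool y along (cos yaw, sin yaw)
    y=np.array([np.cos(yaw),np.sin(yaw),0]);z=np.array([0,0,-1.]);x=np.cross(y,z)
    return R.from_matrix(np.c_[x,y,z]).as_rotvec()
def blobs(mask,amin=10):
    n,l,s,c=cv2.connectedComponentsWithStats(mask.astype(np.uint8))
    return [(c[k].round(1).tolist(),s[k].tolist()) for k in range(1,n) if s[k][4]>=amin]
def save(im,n,crop=None,f=1):
    if crop: im=im[crop[1]:crop[3],crop[0]:crop[2]]
    cv2.imwrite(f"pics/{n}.png",cv2.resize(im[:,:,::-1],None,fx=f,fy=f,interpolation=cv2.INTER_CUBIC))
E
python3 - <<'E'
from h import *
T=optics.camera_info("top");S=optics.camera_info("side")
print("handle",tri(T,(353,254),S,(343,255)))
print("pin",tri(T,(452,255),S,(450,320)))
print("pivot",onplane(T,(336,198),.07)," fork",onplane(T,(332,231),.085))
print("block",onplane(T,(449,256),.052))
print("R down",down(0),"wristcam",{k:v for k,v in optics.camera_info('wrist').items()}, status.get_tcp_pos())
for yaw in np.arange(-3,3.2,.5):
  print(round(yaw,1),[None if q is None else np.round(q,2).tolist() for q in (inverse_kinematics([.48,-.3,.25],down(yaw)),inverse_kinematics([.55,.04,.25],down(yaw)))])
E
```

```text
handle (array([ 0.49483053, -0.01052453,  0.10236537]), [np.float64(0.0004620035316965394), np.float64(0.0004620035316964385)])
pin (array([ 0.49932919, -0.27933301,  0.09686042]), [np.float64(0.003232820704999964), np.float64(0.003232820704999916)])
pivot [0.65169385 0.03686808 0.07      ]  fork [0.55735417 0.04670521 0.085     ]
block [ 0.49713865 -0.28086654  0.052     ]
R down [2.22144147 2.22144147 0.        ] wristcam {'mtx': array([[356.5765266 ,   0.        , 312.72541134],
       [  0.        , 356.5765266 , 240.38157066],
       [  0.        ,   0.        ,   1.        ]]), 'xyz': array([0.14014137, 0.66293839, 0.37219106]), 'rotation': array([2.34693172, 1.70421713, 0.24246404])} [0.20884185 0.64130402 0.23040432]
-3.0 [[-0.44, 0.58, 1.29, 1.85, -0.61, 1.18, -1.95], [-1.1, 0.55, 1.29, 1.88, -0.58, 1.16, -2.6]]
-2.5 [[-0.44, 0.58, 1.29, 1.85, -0.61, 1.18, -1.45], [-1.1, 0.55, 1.29, 1.88, -0.58, 1.16, -2.1]]
-2.0 [[-0.35, 0.45, 1.07, 1.85, -0.44, 1.11, -1.11], [-1.1, 0.55, 1.29, 1.88, -0.58, 1.16, -1.6]]
-1.5 [[-0.35, 0.45, 1.07, 1.85, -0.44, 1.11, -0.61], [-0.9, 0.35, 0.91,
[... 192 characters left out ...]
.7, 1.87, -0.22, 1.05, -0.46]]
0.0 [[-0.32, 0.43, 1.03, 1.85, -0.41, 1.1, 0.86], [-0.71, 0.29, 0.64, 1.87, -0.2, 1.05, 0.02]]
0.5 [[-0.22, 0.37, 0.86, 1.84, -0.32, 1.08, 1.26], [-0.67, 0.28, 0.59, 1.86, -0.18, 1.05, 0.5]]
1.0 [[-0.34, 0.44, 1.06, 1.85, -0.43, 1.11, 1.88], [-0.63, 0.28, 0.54, 1.86, -0.16, 1.05, 0.98]]
1.5 [[-0.36, 0.46, 1.09, 1.85, -0.45, 1.11, 2.4], [-0.58, 0.27, 0.48, 1.86, -0.14, 1.05, 1.46]]
2.0 [[-0.27, 0.39, 0.94, 1.84, -0.36, 1.09, 2.8], [-0.52, 0.26, 0.4, 1.85, -0.12, 1.05, 1.93]]
2.5 [[0.5, 0.28, -0.07, 1.8, 0.02, 1.06, 2.93], [-0.43, 0.26, 0.29, 1.85, -0.08, 1.05, 2.4]]
3.0 [[-0.44, 0.58, 1.29, 1.85, -0.61, 1.18, -2.23], [-0.36, 0.26, 0.21, 1.84, -0.06, 1.05, 2.87]]
```

```bash
python3 - <<'E'
from h import *
import pickle
o=down(np.pi/2)
for n,p in (("fork",[.57,.03,.24]),("pin",[.53,-.28,.22])):
    manip.move_pose(p,o)
    i=optics.camera_info("wrist"); im=optics.camera("wrist"); save(im,n+"1")
    pickle.dump((i,im),open(n+"1.pkl","wb")); print(n,i["xyz"],status.get_t())
    print(R.from_rotvec(i["rotation"]).apply([0,0,1]))
E
```

```text
fork [0.49780617 0.03026697 0.38169622] 2.6667
[ 2.80746018e-01  8.40038265e-04 -9.59781729e-01]
pin [ 0.4587209  -0.27915971  0.36162626] 3.9083
[ 0.28107403  0.00179423 -0.95968441]
```

View pics/fork1.png

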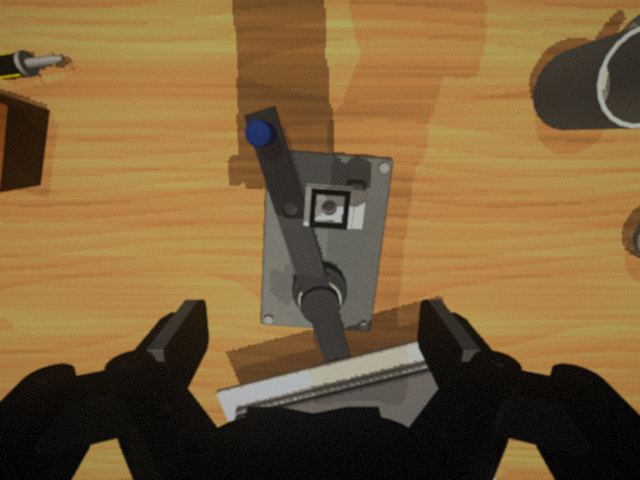

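View pics/pin1.png

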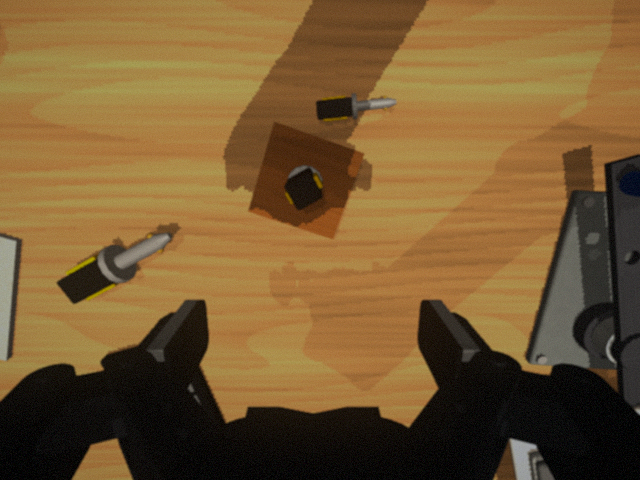

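The fork view shows the handle top at (260,132), the washer hole at about (329,208), the arm swung out to the -y side, and the pivot at about (320,295). The pin view shows the pin in the block at (304,188), the smaller one lying at (340,107) and the larger at (100,270). The one in the block is the middle-sized. Next is a close crop for its yaw.

```bash
python3 - <<'E'
from h import *
import pickle
i,im=pickle.load(open("pin1.pkl","rb")); save(im,"pincrop",(255,145,355,220),7)
hsv=cv2.cvtColor(im,cv2.COLOR_RGB2HSV)
sub=np.zeros(im.shape[:2],bool);sub[150:230,270:340]=1
blk=(im.max(2)<45)&sub
print("black",[b for b in blobs(blk,40)])
yel=(hsv[...,0]>22)&(hsv[...,0]<36)&(hsv[...,1]>150)&(hsv[...,2]>70)&sub
print("yel",blobs(yel,3))
i2,im2=pickle.load(open("fork1.pkl","rb"));h2=cv2.cvtColor(im2,cv2.COLOR_RGB2HSV)
b=(h2[...,0]>105)&(h2[...,0]<130)&(h2[...,1]>150)&(h2[...,2]>40)
print("blue",blobs(b,20))
for p in blobs(b,20): print(onplane(i2,p[0],.116),onplane(i2,p[0],.107))
print("pivot",onplane(i2,(320,293),.07),"fork",onplane(i2,(329,208),.083))
print("plate",[onplane(i2,p,.012)[:2].round(4).tolist() for p in ((293,152),(392,158),(370,330),(261,323))])
print("grip",onplane(i,(304,188),.102))
E
```

```text
black [([303.0, 188.8], [285, 168, 37, 41, 931])]
yel [([316.6, 178.2], [316, 177, 3, 4, 5]), ([319.2, 185.5], [319, 184, 2, 4, 4])]
blue [([258.2, 132.8], [247, 121, 24, 25, 470])]
[ 0.49561948 -0.00851629  0.116     ] [ 0.49554541 -0.00983001  0.107     ]
pivot [0.64115508 0.03754257 0.07      ] fork [0.55647402 0.04432215 0.083     ]
plate [[0.5132, 0.0106], [0.519, 0.1107], [0.7147, 0.0975], [0.7058, -0.0292]]
grip [ 0.49507205 -0.28511607  0.102     ]
```

View pics/pincrop.png

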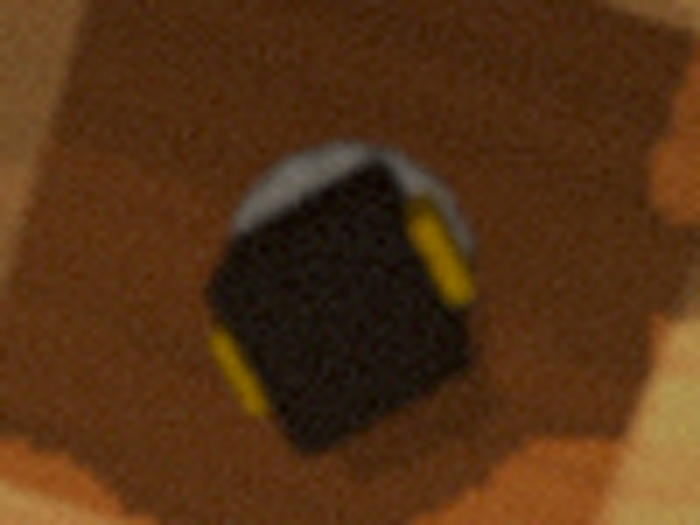

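The crop shows both yellow buttons, at image px (317.9,181.0) and (289.0,197.9). That puts the squeeze axis at about 29° from the image x axis, or yaw of about 2.08. The 22 mm grip seen in the block confirms it is the middle size. The handle, fork and pivot distances agree with the description (167 mm against 170 mm), so I'll grip the handle and swing.

```bash
python3 - <<'E'
from h import *
P=np.array([.657,.037]);H=np.array([.4955,-.0093])
v=H-P;r=np.hypot(*v);a=np.arctan2(v[1],v[0])%(2*np.pi);print(r,a)
yaw=lambda a:a-np.pi/2-0
manip.move_pose([*H,.19],down(yaw(a))); manip.movel([*H,.081],velocity=.15)
print(status.get_wrist_force(),status.get_t())
effector.close_gripper(); print("w",status.get_width(),status.get_gripper_force(),status.get_wrist_force(),status.get_t())
def go(b,v=.08): manip.movel([*(P+r*np.array([np.cos(b),np.sin(b)])),.081],down(yaw(b)),velocity=v)
end=np.pi-.07
def tang(b):
    f=status.get_wrist_force(); return f[0]*np.sin(b)-f[1]*np.cos(b), f[0]*np.cos(b)+f[1]*np.sin(b)
for b in np.linspace(a,end+.06,4)[1:]: go(b); print(round(b-end,3),np.round(tang(b),1))
f0=tang(b)[0]
while b>end-.09:
    b-=.008; go(b,.03); t=tang(b); p=status.get_tcp_pos()[:2]-P
    print(round(b-end,3),np.round(t,1),round(np.arctan2(p[1],p[0])-end,4))
    if abs(t[0]-f0)>9: break
print(status.get_t(),b)
E
```

```text
0.16800577371031036 3.420791666452664
[0.65771557 0.08811934 0.34885698] 5.85
w 0.018192296255317302 58.380335569381714 [-1.5704382   0.43266183  5.80781564] 6.475
0.253 [0.6 1.4]
0.156 [0.7 2. ]
0.06 [1.4 2.5]
0.052 [-0.3  2.3] 0.0507
0.044 [-0.   2.6] 0.0435
0.036 [-0.6  3.1] 0.0356
0.028 [-0.7  3. ] 0.028
0.02 [0.6 2.4] 0.0197
0.012 [-1.3  3.2] 0.0117
0.004 [-0.1  3.2] 0.0035
-0.004 [-0.3  2. ] -0.0045
-0.012 [-0.3  2.9] -0.0126
-0.02 [0.2 3.1] -0.0205
-0.028 [-0.5  3.3] -0.0286
-0.036 [-4.5  2.3] -0.0304
-0.044 [-6.   2.4] -0.0308
-0.052 [-10.9   2.9] -0.0316
11.025 3.0195926535897932
```

```bash
python3 - <<'E'
from h import *
import pickle
P=np.array([.657,.037]);r=.168;b=np.pi-.07-.012
manip.movel([*(P+r*np.array([np.cos(b),np.sin(b)])),.081],down(b-np.pi/2),velocity=.03)
print(status.get_wrist_force(),status.get_tcp_pos())
effector.let_go(); p=status.get_tcp_pos(); manip.movel([p[0],p[1],.17],velocity=.2)
manip.move_pose([.6285,.0445,.17],down(np.pi/2)); manip.dwell(.2)
i=optics.camera_info("wrist"); im=optics.camera("wrist"); pickle.dump((i,im),open("fork2.pkl","wb"))
save(im,"fork2",(240,20,400,140),5); print(status.get_t(),i["xyz"])
E
```

```text
[-2.51175687 -0.91461029  6.79534239] [0.48928676 0.05053072 0.08141645]
13.5167 [0.55519935 0.04391811 0.3115517 ]
```

View pics/fork2.png

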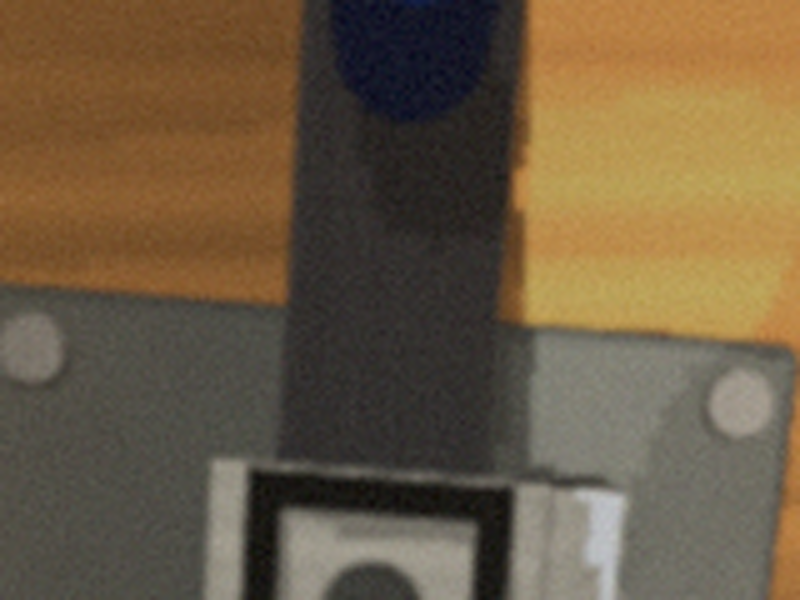

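This crop cuts off the hole, at about (314,140). The arm lies along the foot axis and enters the fork centrally, with the handle visible above. I'll re-crop the same picture.

```bash
python3 - <<'E'
from h import *
import pickle
i,im=pickle.load(open("fork2.pkl","rb")); save(im,"fork2b",(270,100,350,160),10)
E
```

```text
(no output)
```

View pics/fork2b.png

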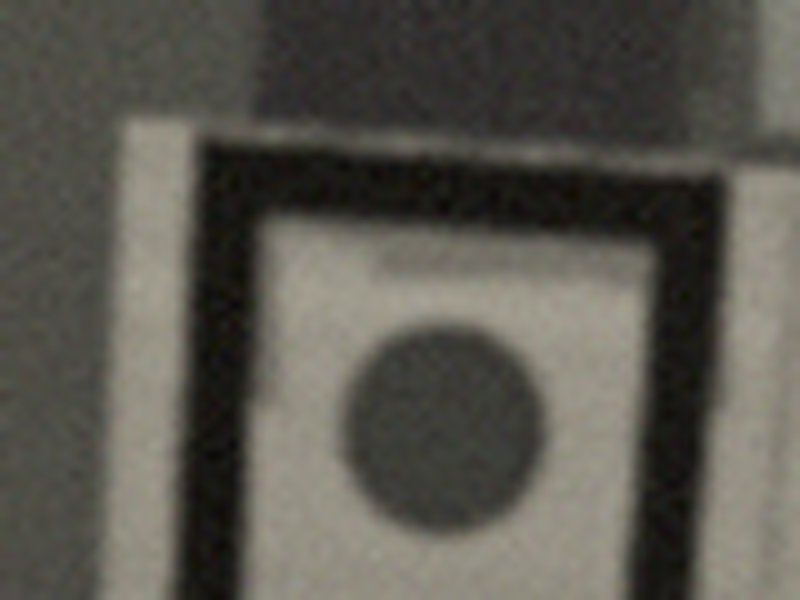

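The hole is round, centred at px (314.0,142.5), and shows only plate grey through it, so the arm's hole is lined up. Next I'll locate the hole and cross-check the camera's y against the gripped handle position (0.4893, 0.0505).

```bash
python3 - <<'E'
from h import *
import pickle
i,im=pickle.load(open("fork2.pkl","rb"))
g=cv2.GaussianBlur(im,(3,3),0).max(2).astype(int)
m=np.zeros(g.shape,bool);m[128:158,301:328]=g[128:158,301:328]<95
print("hole",blobs(m,60))
for z in (.06,.07,.08): print(z,onplane(i,(314.0,142.5),z))
h=cv2.cvtColor(im,cv2.COLOR_RGB2HSV);b=(h[...,0]>105)&(h[...,0]<130)&(h[...,1]>150)&(h[...,2]>35)
for c,s in blobs(b,20): print("blue",c,s,onplane(i,c,.108),onplane(i,(c[0],s[1]+9),.108))
i,im=pickle.load(open("pin1.pkl","rb"))
A=onplane(i,(317.9-.4,181-.4),.094);B=onplane(i,(289-.4,197.9-.4),.094)
print("buttons",A,B,np.hypot(*(A-B)[:2]),(A+B)/2,np.arctan2((A-B)[1],(A-B)[0]))
print("disc ctr",onplane(i,(303.5,189),.102))
for y in (2.08,1.5,-1.06): print(y,inverse_kinematics([.495,-.283,.061],down(y)))
E
```

```text
hole [([314.0, 142.5], [305, 133, 19, 20, 312])]
0.06 [0.55910564 0.04492285 0.06      ]
0.07 [0.55895035 0.04488291 0.07      ]
0.08 [0.55879506 0.04484297 0.08      ]
blue [323.9, 8.6] [306, 0, 38, 22, 633] [0.49380047 0.04962183 0.108     ] [0.49397564 0.04962334 0.108     ]
buttons [ 0.49065846 -0.27521123  0.094     ] [ 0.50338755 -0.29696462  0.094     ] 0.02520396448936183 [ 0.497023   -0.28608792  0.094     ] 2.100228700965546
disc ctr [ 0.49580011 -0.28548329  0.102     ]
2.08 [ 0.09463872  0.55871379  0.41344158  1.96318686 -0.34220827  0.68757407
  2.79942104]
1.5 [ 0.01044712  0.58351676  0.5293126   1.96864834 -0.44384135  0.70478463
  2.31210706]
-1.06 [-0.31088721  0.82205967  1.04901898  1.98692099 -0.92857521  0.91584887
  0.18197971]
```

```bash
python3 - <<'E'
from h import *
import pickle
G=[.4965,-.2857];o=down(2.09)
p=status.get_tcp_pos(); manip.movel([p[0],p[1],.2],velocity=.3)
manip.move_pose([*G,.17],o); manip.movel([*G,.061],velocity=.12)
f=status.get_wrist_force();print(f,status.get_t())
effector.close_gripper(); print("w",status.get_width(),status.get_gripper_force(),status.get_wrist_force(),status.get_torque())
manip.movel([*G,.125],velocity=.1);manip.movel([*G,.2],velocity=.3);print(status.get_width(),status.get_wrist_force())
manip.move_pose([.559,.0449,.2],down(1.49)); manip.movel([.559,.0449,.14],velocity=.15); manip.dwell(.2)
print(status.get_width(),status.get_tcp_pos(),status.get_wrist_force(),status.get_t())
i=optics.camera_info("wrist"); im=optics.camera("wrist"); pickle.dump((i,im),open("ins.pkl","wb"))
save(im,"ins",(200,100,440,340),2.4)
E
```

```text
[-0.78966377  0.02836354  0.29883708] 16.1667
w 0.021690225753106834 59.14368778467178 [-1.24568083  1.45891437  5.19939708] [0.09971622 0.09996505 0.01517436]
0.021569507543326292 [-0.2720924  -0.18767883 -1.6766465 ]
0.021276455854901483 [0.55982946 0.0448709  0.14109363] [-1.11598064 -0.88553154 -2.20862398] 19.9833
```

View pics/ins.png

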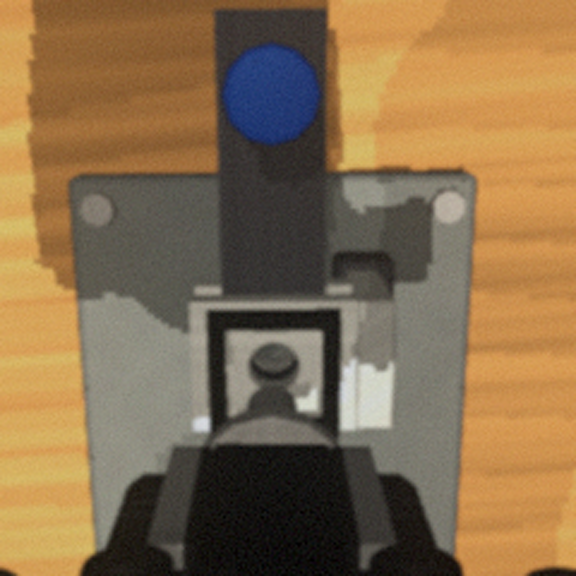

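The pin is held with its buttons flush (21.3 mm wide). Its nose tip is at crop (272,384) and the hole at (274,361). I'll compare those in world coordinates before inserting.

```bash
python3 - <<'E'
from h import *
import pickle
i,im=pickle.load(open("ins.pkl","rb"))
c=lambda x,y:(200+x/2.4-.3,100+y/2.4-.3)
print("nose front edge",onplane(i,c(272,384),.084),"->ctr +2.5mm x")
print("hole",onplane(i,c(274,361),.066), onplane(i,c(274,361),.064))
print("shank@shoulder", [onplane(i,c(x,418),.131) for x in (208,336)])
print("handle",onplane(i,c(271,93),.108))
E
```

```text
nose front edge [0.55777954 0.04445108 0.084     ] ->ctr +2.5mm x
hole [0.55772176 0.0450201  0.066     ] [0.5583696  0.04497587 0.064     ]
shank@shoulder [array([0.5469986 , 0.03303946, 0.131     ]), array([0.54897892, 0.05729384, 0.131     ])]
handle [0.48894711 0.04979349 0.108     ]
```

```bash
python3 - <<'E'
from h import *
x,y,z=.5582,.0452,.140
manip.movel([x,y,z],velocity=.03); manip.dwell(.2)
f0=status.get_wrist_force(); print(f0)
while z>.085:
    z-=.002; manip.movel([x,y,z],velocity=.03); f=status.get_wrist_force()-f0; p=status.get_tcp_pos()
    print(round(z,3),p.round(4),f.round(1),round(status.get_width()*1e3,1))
    if f[2]>5 or np.hypot(f[0],f[1])>5: break
print(status.get_t())
E
```

```text
[ 0.66059047  0.88884575 -0.82678846]
0.138 [0.558  0.0452 0.1378] [ 0.1 -0.6  0.3] 21.6
0.136 [0.5581 0.0452 0.1358] [-1.2 -0.8 -1.1] 21.1
0.134 [0.5581 0.0452 0.1339] [-1.5 -1.4 -0. ] 21.2
0.132 [0.5581 0.0452 0.1319] [-1.3 -0.8 -0.2] 21.2
0.13 [0.5581 0.0452 0.1299] [-0.1 -1.5 -0.1] 21.6
0.128 [0.5581 0.0452 0.1279] [-1.5 -1.5 -1.2] 21.5
0.126 [0.5581 0.0452 0.1258] [-0.4 -0.8 -1.3] 21.4
0.124 [0.5581 0.0452 0.1238] [-0.8 -0.3 -0.8] 21.4
0.122 [0.5581 0.0452 0.1219] [-0.3 -0.2 -1.2] 21.4
0.12 [0.5581 0.0452 0.1198] [-0.  -0.2 -0.9] 21.2
0.118 [0.558  0.0452 0.1178] [-0.1 -0.5 -0.4] 21.3
0.116 [0.5581 0.0452 0.1159] [-2.1 -0.7 -0.7] 21.1
0.114 [0.5581 0.0452 0.1138] [-1.  -0.3 -1.5] 21.0
0.112 [0.5581 0.0452 0.1118] [-1.1 -0.4 -0.8] 21.3
0.11 [0.5581 0.0452 0.1099] [-0.7 -0.2 -0.8] 21.7
0.108 [0.5581 0.0452 0.1078] [-0.2 -0.7 -0.2] 21.7
0.106 [0.5581 0.0452 0.1059] [-1.  -1.4 -1. ] 21.1
0.104 [0.5581 0.0452 0.1039] [-0.8 -0.8 -0.9] 21.5
0.102 [0.5581 0.0452 0.1019] [-0.6 -0.5 -0.8] 21.3
0.1 [0.5581 0.0452 0.0999] [-1.1 -0.   0.3] 21.3
0.098 [0.5581 0.0452 0.0979] [-0.  -0.5 -0.5] 21.1
0.096 [0.5581 0.0452 0.0959] [-0.7 -0.2 -1.5] 21.2
0.094 [0.5581 0.0452 0.0939] [-0.1 -0.9 -0.8] 21.3
0.092 [0.5581 0.0452 0.0918] [-1.5 -1.8 -1.1] 21.5
0.09 [0.5581 0.0452 0.0899] [-0.7 -1.4 -1.1] 21.7
0.088 [0.5581 0.0452 0.0878] [-0.  -1.1 -0. ] 21.6
0.086 [0.5581 0.0452 0.0858] [-0.6 -1.  -1.1] 21.2
0.084 [0.5584 0.0452 0.0842] [-1.6  0.1  3.1] 21.4
27.4833
```

It went straight into the hole and reached the washer at TCP 0.085. Now pressing flat, gently.

```bash
python3 - <<'E'
from h import *
x,y,z=.5582,.0452,.084
def fz(n=4):
    return np.mean([status.get_wrist_force() for _ in range(n)],0)-[-.1,-.1,-1.6]
while z>.072:
    z-=.0007; manip.movel([x,y,z],velocity=.02); manip.dwell(.1); f=fz(); p=status.get_tcp_pos()
    print(round(z,4),p.round(4),f.round(1),round(status.get_width()*1e3,1))
    if f[2]>10.5 or np.hypot(f[0],f[1])>7: break
print(status.get_t())
E
```

```text
0.0833 [0.5584 0.0452 0.0835] [-0.5  0.9  4.1] 21.1
0.0826 [0.5584 0.0452 0.0827] [-0.2 -0.3  5. ] 21.4
0.0819 [0.5584 0.0452 0.082 ] [0.5 0.4 5. ] 21.1
0.0812 [0.5584 0.0452 0.0813] [ 0.3 -0.2  5.9] 21.3
0.0805 [0.5584 0.0452 0.0812] [-1.5  0.5 13.1] 21.2
29.2333
```

It is solid at 13 N after 4 mm of sinking. Releasing there.

```bash
python3 - <<'E'
from h import *
effector.let_go(); manip.dwell(.3)
p=status.get_tcp_pos(); print(p,status.get_width(),status.get_wrist_force())
manip.movel([.5582,.0452,.17],velocity=.12)
manip.move_pose([.6285,.0449,.2],down(np.pi/2)); manip.dwell(.1)
i=optics.camera_info("wrist"); im=optics.camera("wrist"); save(im,"end",(200,40,440,220),3.3)
a=onplane
print(status.get_t()); cv2.imwrite("pics/endside.png",optics.camera("side")[:,:,::-1])
s=cv2.imread("pics/endside.png")[190:310,280:440]; cv2.imwrite("pics/endsidec.png",cv2.resize(s,None,fx=5,fy=5,interpolation=cv2.INTER_CUBIC))
E
```

```text
[0.55821037 0.04522117 0.080521  ] 0.08551637053022385 [0.05074132 0.86758964 0.15145684]
31.6333
```

View pics/end.png

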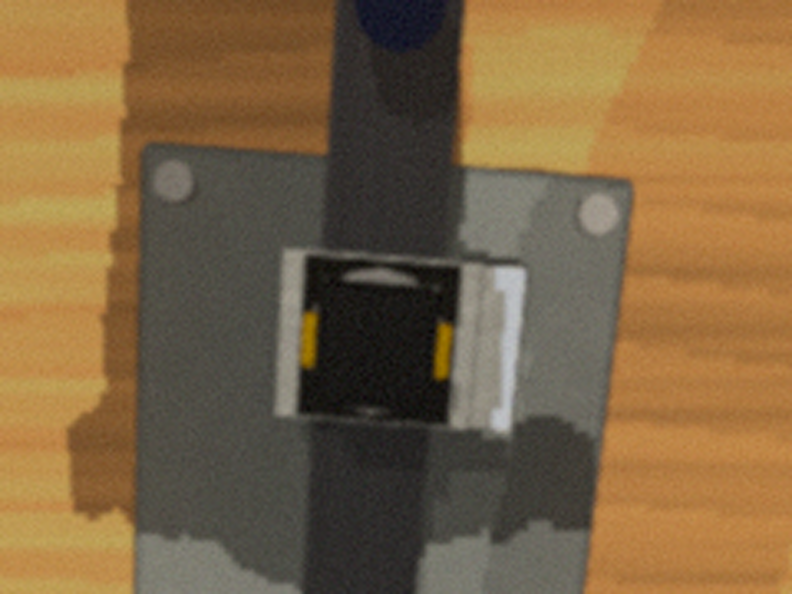

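View pics/endsidec.png

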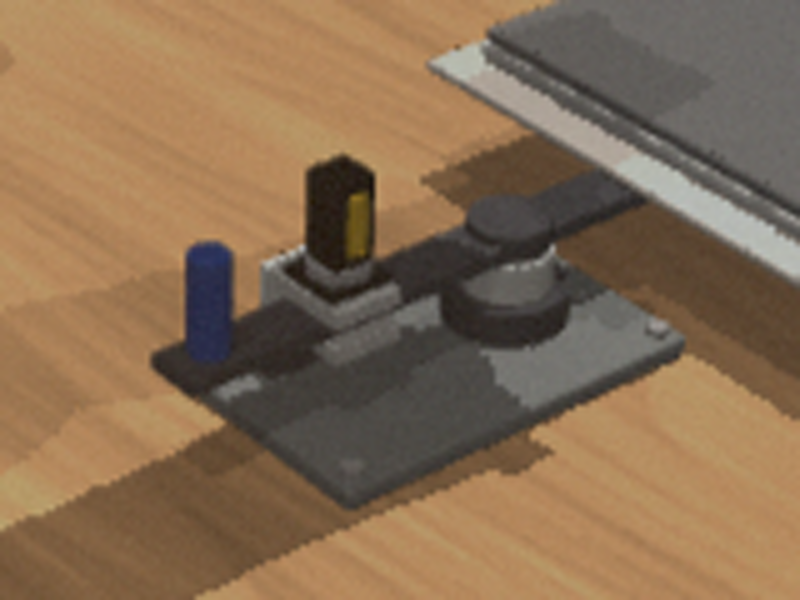

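Both views show the pin upright on the fork with its shoulder on the washer, and the arm in line with the fork. Both yellow buttons are out again: 46.4 px across, about 28 mm, so the balls have sprung out. The robot is clear of everything.

```bash
python3 -c "
from h import *
print(manip.sign_off(), status.get_t())"
```

```text
the job is handed in; nothing more can be done
the job is handed in; nothing more can be done
```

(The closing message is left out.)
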